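Divert the next set of brass ball feet to the other tray

ROBOT

A 7-joint arm with a two-finger parallel gripper is mounted at the origin on the work surface. World frame = base frame: x ahead of the robot, y to its left, z up, the work surface at z = 0. Lengths are in mm, angles in rad, forces in N, time in s.
With the tool pointing down it reaches from about 400 to 875 mm from the base axis. Payload 19.3 kg.
Tool frame: the origin (TCP) lies at the very end of the fingers, on their centre line; the grasp point (between the pads) lies 19 mm behind it (grip_point_offset is the z of the grasp point in the tool frame, in mm); z points along the fingers, y is the line along which they close (so a half turn about z gives the same grasp; the last joint's range is limited). The gripper opens to 85 mm and grips with 20 to 120 N. Pads are 22 mm wide; open, the fingers measure 114 mm over their backs; the gripper's body (76 mm by 85 mm) begins 54 mm behind the grasp point. The pads swing forward as they close: fully open they stand 13 mm farther back than shut.
Start: joints at [1.277, 0.521, -0.036, 1.599, 0.021, 1.021, -0.113], TCP at [138.682, -609.411, 231.291] pointing down, gripper open.
Joint ranges: [-2.91, 2.91], [-0.3, 2.13], [-1.5, 1.42], [0.17, 2.43], [-1.26, 4.41], [0.16, 1.93], [-2.52, 2.52]. Speed limits (rad/s): [1.89, 1.89, 2.39, 2.39, 3.01, 3.01, 3.01].

INTERFACE

Orientations are given as a 3x3 rotation matrix whose columns are the frame's x, y, z axes.
In Python, from workcell import movep, movel, goto_joints, open_gripper, clamp, wait, inverse_kinematics, read_state, camera, PlanningError, finish_job, grip_point_offset gives the robot as it stands. Calls block until the motion is done:
- movep(position, orientation): joint-space move of the TCP to a pose.
- movel(position, frame=None, max_speed=150, guard=None): straight line of the TCP; frame=None keeps the orientation; max_speed is the mean speed in mm/s. With guard (N) it stops when the force on the tool has changed by that much, and returns True; else False.
- goto_joints(angles): joint-space move.
- open_gripper() and clamp(): open the fingers fully, or close them until they stop; the grip force is fixed at half the most.
- wait(seconds).
- inverse_kinematics(position, orientation): joint angles nearest the present ones, or None.
- read_state(): the state.
- camera(name): name is "scene" or "top" or "wrist"; returns a dict with "image" (384x512x3 uint8, blue, green, red), "range_z" (384x512 float32, mm along the optical axis (not along the pixel's ray), 0 where there is no reading), "fx", "fy", "cx", "cy" (pixels), "cam_to_world" (4x4, takes a point from camera to world coordinates). Camera axes: x right, y up, looking along -z (the intrinsics and any distortion apply to the point x, -y, -z); pixel columns grow to the right and rows downward; lengths in mm; the calibration is good to about 2 mm. The wrist camera is an equidistant fisheye: a pixel r from the principal point sees the ray r / f radians off the axis. A picture is of the moment at which its call begins.
A pose or a line that the arm cannot do raises PlanningError and nothing moves.
- finish_job(): hands the job in; it is judged then, once.
The state is a dict: "time": time; "qpos": joint angles; "qvel": joint speeds; "joint_efforts": joint torques, N m; "eef_pos": TCP position; "tool_rot": TCP orientation; "ft_force": force on the tool from outside, world axes, zero at the start; "torque": the same for the moment, N m; "finger_gap": finger opening in mm; "gripper_force": force on a finger pad.
Only numpy, scipy, OpenCV 4.12 (cv2) and the standard library are available. Lean on these libraries where they do the work, as an engineer would, in place of code of your own. Each camera call takes 0.05 s, during which the arm holds its last target. There are 200 camera calls.

TASK

The next set of four brass accordion feet must go into the tray on the other side of the feeder. Using just a fingertip, push the raised end of the seesaw gate down by its red tab until the gate has rocked right over onto its other stop, then press the yellow release paddle down and keep it down until all four balls have run into that tray, and let it come back up. Do not touch the balls, do not lift or shift the trays, and leave the other things on the bench alone.

Things in the scene. Friction and masses are not known exactly. Their poses are not given: they have to be found in the camera images.
- feeder: bench-top ball feeder on a green base plate, fixed. Origin on the bench under the middle of the seesaw gate; x away from the robot along the rail, y left, z up. Points (x, y, z) below are mm in this frame. An aluminium chute on either side (58 mm wide, y = +-108 to +-217) leads from the gate's end down into a tray. Tops: rail end and paddle 170, gate's weight 152.
- rail_lip (a point): lower end of the straight aluminium rail, at (19, 0, 116), just over the middle of the gate. The rail (floor 23 mm wide between walls 18 mm high) rises from here to (242, 0, 147) at the far side and holds the row of balls.
- gate (a joint): seesaw gate, rad: a steel trough 240 mm long lying left-right under the lip, red finger tab in front of each end. 0 = level, stops at -0.27 and 0.27. Positive = left end up, balls run to the right; negative = left end down, balls run left. It starts leaning on either stop (it may still be falling the last bit onto it in the first half second).
- gate_axle (a point): point on the gate's axle at (0, 0, 92); the axle runs along the feeder's x. A brass weight 30 mm across on a stalk stands 30 to 60 mm above the axle at x = -36: about 0.25 N on a tab moves the gate, and once past level it falls over to the other stop by its weight and stays.
- gate_tab_left (a point): middle of the upper face of the red tab at the gate's left end, (-44, 90, 100) with the gate level; tab 44 mm in x, 34 mm in y, 5 mm thick; it stands about 24 mm higher or lower when the gate leans on a stop
- gate_tab_right (a point): middle of the upper face of the red tab at the gate's right end, (-44, -90, 100) with the gate level; same size
- paddle (a joint): release paddle, rad: a lever across the rail pivoted on an axis along x through (103, 38, 159). Yellow pad left of the rail; at its other end a steel blade stands in the rail and holds the balls. 0 = up, held; 0.55 = pad down on its stop, blade lifted; balls pass from about 0.35. A spring (0.7 N at the pad at first, 4 N at the stop) brings it back up.
- paddle_pad (a point): middle of the upper face of the yellow pad, 36 mm in x by 34 mm in y, at (103, 104, 167) when up; it goes about 36 mm down and 5 mm towards the rail when pressed home
- tray_left: blue open tray on the bench under the left chute, 130 mm in x, 120 mm in y, 34 mm high, walls 4 mm; origin at the centre of its underside, near (0, 262, 0) in the feeder's frame
- tray_right: the same blue tray under the right chute, near (0, -262, 0) in the feeder's frame
- ball0_center (a point): centre of brass ball foot 1 of 4, 20 mm across, waiting in a row on the rail behind the blade (ball 1 nearest the blade); once released all four run through in about 2 s
- ball1_center (a point): centre of brass ball foot 2 of 4, 20 mm across, waiting in a row on the rail behind the blade (ball 1 nearest the blade); once released all four run through in about 2 s
- ball2_center (a point): centre of brass ball foot 3 of 4, 20 mm across, waiting in a row on the rail behind the blade (ball 1 nearest the blade); once released all four run through in about 2 s
- ball3_center (a point): centre of brass ball foot 4 of 4, 20 mm across, waiting in a row on the rail behind the blade (ball 1 nearest the blade); once released all four run through in about 2 s
- screwdriver: a screwdriver with a red handle lying in front of the feeder; leave alone
- jar: a small white jar with a black lid, 52 mm across, 62 mm high, behind the feeder's left side; leave alone
- bottle: a small green bottle, 44 mm across, 95 mm high, behind the feeder's right side; leave alone
- reed_block: a wooden reed block with metal reed plates, 170 x 24 x 40 mm, out to the right; leave alone
- wrench: a steel wrench lying out to the right; leave alone
- tin: an open tin cup, 72 mm across, 85 mm high, far left; leave alone
- brush: a brush lying near the robot on the right; leave alone
There are look-alikes about, which are no part of the job. What is shaped like the tray_right but green is not meant. Leave any pink look-alike of the tray_left alone.

How it is judged:
By the outcome, as a careful person would: the job done as asked, in the order asked, and still so for the second after the job is handed in, with the robot touching nothing.
It also fails if it takes over 38 s, if anything falls off the work surface, if the arm or the gripper's body presses on something with over 40 N, if the wrist force passes 120 N, or if a joint passes its speed limit or range.

## Working session

There is one attempt and no reset: what is moved stays moved. The work goes in short steps, each a Python script; the robot and the scene stay as the last script left them, time stands still between calls to the robot, and variables do not carry over. Pictures are saved under pics/ and viewed, at most 10 in all, crops included, and the job is handed in when it is done.

```bash
mkdir -p pics
cat > h.py <<'E'
import numpy as np, cv2
from workcell import *
def snap(n,tag):
    c=camera(n); cv2.imwrite(f'pics/{tag}.png',c['image']); np.savez(f'pics/{tag}.npz',**c); return c
def px(c,u,v,r=1):
    d=c['range_z'][v-r:v+r+1,u-r:u+r+1]; d=d[d>0]
    if not len(d): return None
    z=np.median(d); p=np.array([(u-c['cx'])/c['fx']*z,-(v-c['cy'])/c['fy']*z,-z,1]); return (c['cam_to_world']@p)[:3]
E
python3 - <<'E'
from h import *
a=snap('scene','s0');b=snap('top','t0')
for c in(a,b): print(c['fx'],c['cx'],c['cy'],c['cam_to_world'].round(2).tolist())
cv2.imwrite('pics/st.png',np.vstack([a['image'],b['image']])[:, :]) if 0 else None
print(read_state()['time'])
E
```

```text
423.4120039093797 261.71254385589356 193.03600513479472 [[-0.62, -0.56, 0.55, 1351.17], [0.79, -0.44, 0.44, 558.11], [-0.0, 0.7, 0.71, 1218.36], [0.0, 0.0, 0.0, 1.0]]
402.50016474021805 253.61545574629983 187.21988870103218 [[0.0, 0.99, -0.16, 297.45], [-1.0, 0.0, -0.0, -128.7], [-0.0, 0.16, 0.99, 1518.67], [0.0, 0.0, 0.0, 1.0]]
0.1
```

View pics/s0.png

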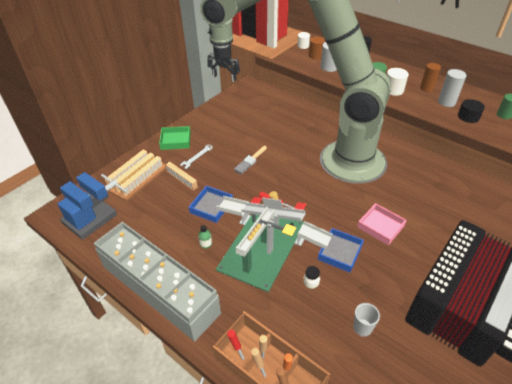

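View pics/t0.png

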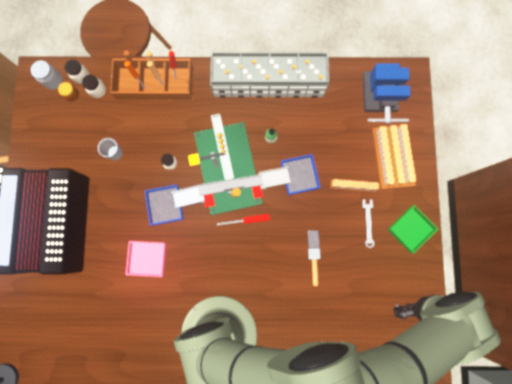

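The feeder is at about (230,188) in the top view. Its blue trays are at (163,204) left and (300,174) right, and the pink (146,259) and green (413,229) trays are the look-alikes. Next I'll take a close crop once the gate has settled.

Run:
```python
from h import *
wait(0.5)
a=snap('top','t1');b=snap('scene','s1')
i=cv2.resize(a['image'][105:225,135:325],None,fx=4.2,fy=4.2,interpolation=cv2.INTER_CUBIC);cv2.imwrite('pics/t1c.png',i)
i=cv2.resize(b['image'][175:295,185:365],None,fx=4.4,fy=4.4,interpolation=cv2.INTER_CUBIC);cv2.imwrite('pics/s1c.png',i)
```

```text
(no output)
```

View pics/t1c.png

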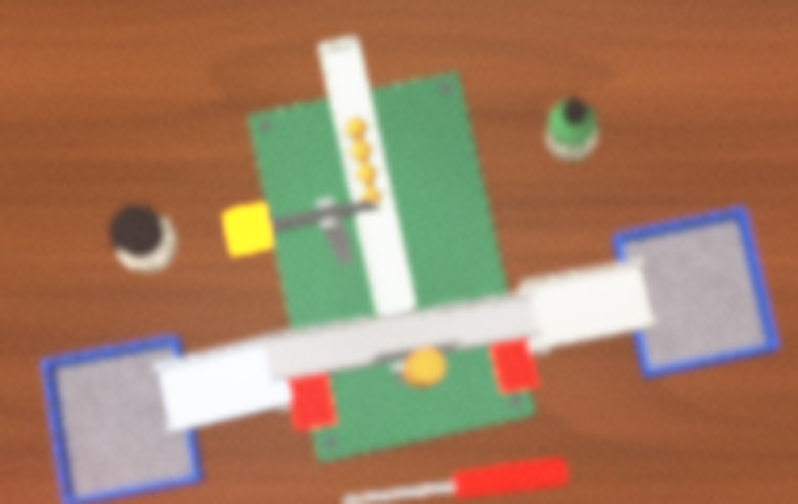

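View pics/s1c.png

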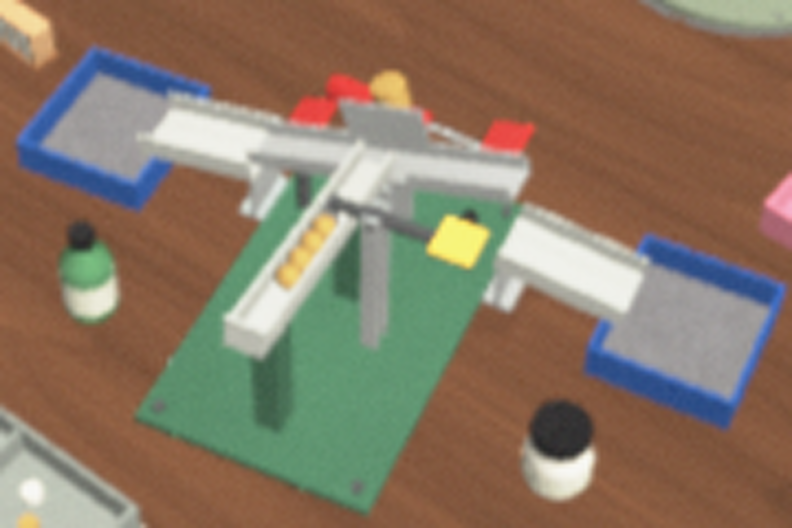

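The left tab looks high: crop top (313,402), scene (510,135). The weight leans right, so the target is the left tray. Now I'll measure by depth in both views, triangulate, and fit the feeder frame.

```bash
cat > m.py <<'E'
from h import *
from scipy.optimize import least_squares
T=np.load('pics/t1.npz');S=np.load('pics/s1.npz')
def ray(c,u,v):
    M=c['cam_to_world'];d=M[:3,:3]@[(u-c['cx'])/c['fx'],-(v-c['cy'])/c['fy'],-1];return M[:3,3],d/np.linalg.norm(d)
tc=lambda x,y:(135+x/4.2,105+y/4.2); sc=lambda x,y:(185+x/4.4,175+y/4.4)
P={'tabL':((313,402),(510,135)),'tabR':((515,365),(314,110)),'pad':((248,229),(458,241)),'weight':((425,366),(392,88))}
for k,(a,b) in P.items():
    a=tc(*a);b=sc(*b);(o,d),(q,e)=ray(T,*a),ray(S,*b)
    s=np.linalg.lstsq(np.c_[d,-e],q-o,rcond=None)[0];p,r=o+s[0]*d,q+s[1]*e
    print(k,'tri',((p+r)/2).round(),'gap',np.linalg.norm(p-r).round(1),'top',px(T,*map(round,a)).round(1),'scn',px(S,*map(round,b)).round(1))
# colour segmentation centroids from depth
def blob(c,lo,hi,win,zmin,zmax):
    h=cv2.cvtColor(c['image'],cv2.COLOR_BGR2HSV);m=cv2.inRange(h,lo,hi)
    out=[]
    for v,u in zip(*np.nonzero(m)):
        if win[0]<u<win[1] and win[2]<v<win[3]:
            p=px(c,u,v,0)
            if p is not None and zmin<p[2]<zmax: out.append(p)
    return np.array(out)
for n,c,lo,hi,w in [('padT',T,(22,120,120),(35,255,255),(180,210,145,175)),('padS',S,(22,120,120),(35,255,255),(275,302,218,242)),
 ('tabLT',T,(0,190,120),(6,255,255),(198,220,188,212)),('tabRT',T,(0,190,120),(6,255,255),(245,268,180,202)),('tabLS',S,(0,190,120),(6,255,255),(290,312,198,213))]:
    b=blob(c,lo,hi,w,40,200);print(n,len(b),np.median(b,0).round(1),((b.min(0)+b.max(0))/2).round(1),np.ptp(b,axis=0).round())
# ball/rail points: floor lip, far end
for n,x in [('railfar',(338,42)),('lip',(396,305)),('ball1',(370,194)),('ball4',(356,127))]: print(n,px(T,*map(round,tc(*x))).round(1))
E
python3 m.py
```

```text
tabL tri [470.  32. 125.] gap 7.9 top [471.1  27.3 123.4] scn [468.3  36.4 124.1]
tabR tri [ 509. -137.   77.] gap 5.7 top [ 510.8 -140.6   73.8] scn [ 507.  -136.7   75.1]
pad tri [610.  82. 162.] gap 2.6 top [608.   80.9 164.7] scn [613.3  86.  166.6]
weight tri [499. -63. 142.] gap 4.6 top [499.2 -64.4 150.5] scn [505.1 -55.6 151.2]
padT 105 [610.4  81.1 165.7] [609.9  82.3 164.9] [39. 39. 18.]
padS 100 [613.   83.6 166.1] [576.7  68.  117.9] [114.  70. 106.]
tabLT 62 [471.7  31.7 123.4] [471.6  31.  123.1] [36. 21. 15.]
tabRT 70 [ 510.5 -138.8   74.5] [ 513.  -138.9   74.7] [34. 33. 19.]
  return _methods._mean(a, axis=axis, dtype=dtype,
  ret = ret.dtype.type(ret / rcount)
Traceback (most recent call last):
  File "m.py", line 23, in <module>
    b=blob(c,lo,hi,w,40,200);print(n,len(b),np.median(b,0).round(1),((b.min(0)+b.max(0))/2).round(1),np.ptp(b,axis=0).round())
                                                                      ~~~~~^^^
ValueError: zero-size array to reduction operation minimum which has no identity
```

Left end up is confirmed: tab z is 124 against 75, where the text predicts 123.7 and 75.7. Yaw comes out at about 0.23 and the origin at about (533,−40), with the pad matching within 2 mm. Next: close the fingers, hover over the left tab, and check.

```bash
cat >> h.py <<'E'
from scipy.optimize import least_squares
_L=np.array([[-44,84.6],[-44,-88.8],[103,104]]);_W=np.array([[471,32],[510.5,-138.5],[611,82.5]])
def _tf(q,p): c,s=np.cos(q[2]),np.sin(q[2]); return np.asarray(p)@np.array([[c,s],[-s,c]])+q[:2]
Q=least_squares(lambda q:(_tf(q,_L)-_W).ravel(),[533,-40,.23]).x
def W(x,y,z): return [*_tf(Q,[x,y]),z]
_c,_s=np.cos(Q[2]),np.sin(Q[2])
Rs=[np.array([[k*_c,k*_s,0],[k*_s,-k*_c,0],[0,0,-1.]]).T for k in(1,-1)]
def best(p):
    q0=np.array(read_state()['qpos']);b=[(np.abs(np.array(j)-q0).max(),i) for i,R in enumerate(Rs) if (j:=inverse_kinematics(p,R)) is not None]
    return Rs[min(b)[1]]
E
python3 - <<'E'
from h import *
print(Q,(_tf:=__import__('h')._tf)(Q,__import__('h')._L)-__import__('h')._W)
clamp()
p=W(-48,86,185);R=best(p);print(R.round(2).tolist(),read_state()['time'])
movep(p,R);s=read_state();print(s['time'],s['eef_pos'],s['ft_force'],s['finger_gap'])
c=snap('scene','s2');w=snap('wrist','w2')
i=cv2.resize(c['image'][150:260,200:350],None,fx=4,fy=4,interpolation=cv2.INTER_CUBIC)
j=cv2.resize(w['image'],(600,450));cv2.imwrite('pics/s2c.png',i);cv2.imwrite('pics/w2c.png',j)
E
```

```text
[ 5.33332260e+02 -4.15473766e+01  2.23536071e-01] [[ 0.67294244 -0.80613236]
 [-0.38790256  0.60811613]
 [-0.28503988  0.19801622]]
[[-0.98, -0.22, 0.0], [-0.22, 0.98, 0.0], [0.0, 0.0, -1.0]] 1.4667
4.025 [467.60219809  30.9853675  184.91393725] [-0.09925733 -0.12687919 -0.65038799] -0.11561658958401097
```

View pics/s2c.png

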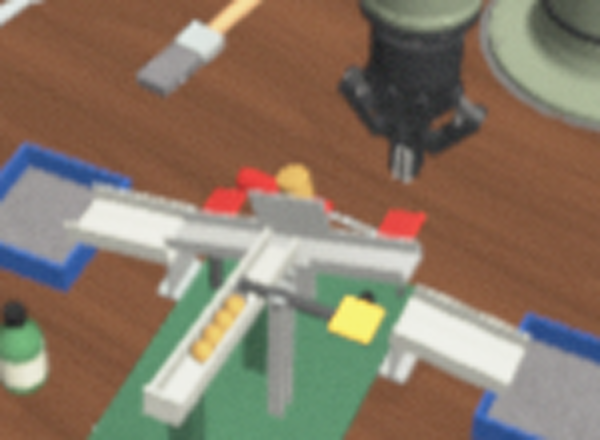

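View pics/w2c.png

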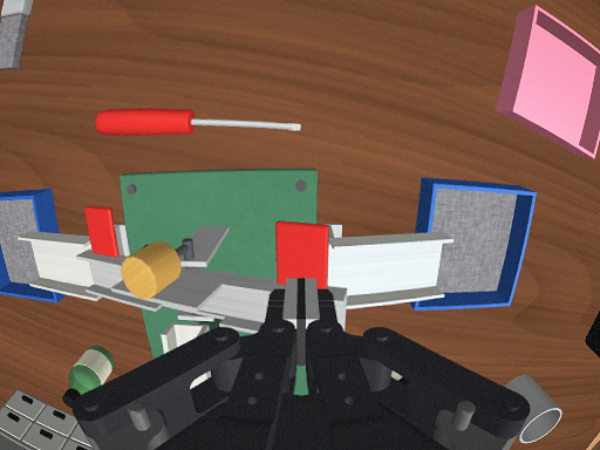

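The wrist view shows the tip (300,285) in line with the red left tab (302,250). The weight (152,270) and both trays are clear. The linkage elbows spread along tool y towards the weight, so I'll turn the tool 90° before pressing.

```bash
cat >> h.py <<'E'
Rx=[np.array([[-k*_s,k*_c,0],[k*_c,k*_s,0],[0,0,-1.]]).T for k in(1,-1)]
def best2(p):
    q0=np.array(read_state()['qpos']);b=[(np.abs(np.array(j)-q0).max(),i) for i,R in enumerate(Rx) if (j:=inverse_kinematics(p,R)) is not None]
    print(b); return Rx[min(b)[1]]
E
python3 - <<'E'
from h import *
p=W(-47,86,165);R=best2(p);print(np.linalg.det(R))
movep(p,R);print(read_state()['time'],read_state()['ft_force'])
print(movel(W(-47,86,128),max_speed=100))
print(movel(W(-47,88,77),max_speed=50,guard=5))
s=read_state();print(s['time'],s['eef_pos'],s['ft_force'])
print(movel(W(-47,88,165),max_speed=150));print(read_state()['time'])
wait(.2)
T=snap('top','t3');S=snap('scene','s3')
for z in(75.7,123.7):
  for n,x,y in[('L',-44,88.8 if z<100 else 84.6),('R',-44,-84.6 if z>100 else -88.8)]:
    P=np.r_[W(x,y,z),1]
    for k,c in(('T',T),('S',S)):
      q=np.linalg.inv(c['cam_to_world'])@P;u=round(c['cx']-q[0]/q[2]*c['fx']);v=round(c['cy']+q[1]/q[2]*c['fy']);print(n,z,k,u,v,c['image'][v,u],px(c,u,v).round())
cv2.imwrite('pics/s3c.png',cv2.resize(S['image'][150:260,200:350],None,fx=4,fy=4,interpolation=cv2.INTER_CUBIC))
E
```

```text
[(np.float64(1.3603284480305629), 0), (np.float64(1.3463106106523735), 1)]
1.0
5.3917 [-0.61730967 -0.73557217  0.43195649]
False
True
6.8667 [467.87005304  33.84035534  77.80098139] [-1.05308134 -2.41040898 12.77021455]
False
7.6
L 75.7 T 209 203 [175 211 204] [410. -21. 575.]
L 75.7 S 300 215 [ 69  74 242] [467.  35.  75.]
R 75.7 T 257 192 [ 79  94 254] [ 503. -137.  125.]
R 75.7 S 255 200 [222 226 222] [ 540. -114.  117.]
L 123.7 T 209 201 [179 215 209] [415. -21. 574.]
L 123.7 S 299 206 [ 66  90 136] [372. -29.  -1.]
R 123.7 T 256 190 [ 80  94 255] [ 511. -133.  123.]
R 123.7 S 256 191 [ 71  75 242] [ 505. -137.  121.]
```

View pics/s3c.png

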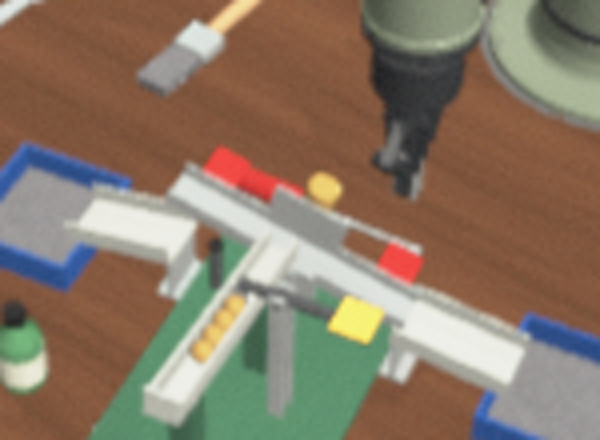

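The gate now rests on its left-down stop: the left tab is at scene crop (400,262) with z 75, and the right tab is at z ~123. Now the paddle.

Run:
```python
from h import *
movel(W(-47,88,215),max_speed=200)
movel(W(103,104,215),max_speed=200)
movel(W(103,104,171),max_speed=120)
print(read_state()['time'],read_state()['ft_force'])
print(movel(W(103,100,133),max_speed=60,guard=9))
s=read_state();print(s['time'],s['eef_pos'],s['ft_force'])
wait(3.5)
S=snap('scene','s4');T=snap('top','t4')
print(read_state()['time'],read_state()['ft_force'])
cv2.imwrite('pics/s4c.png',cv2.resize(S['image'][180:290,200:370],None,fx=4,fy=4,interpolation=cv2.INTER_CUBIC))
```

```text
9.725 [0.64706495 0.51915881 1.08708981]
True
10.3333 [611.6398013   78.90987499 133.99493256] [-3.5270301   0.94843497 14.20304144]
13.9333 [-2.43704394  0.44444219 13.52567174]
```

View pics/s4c.png

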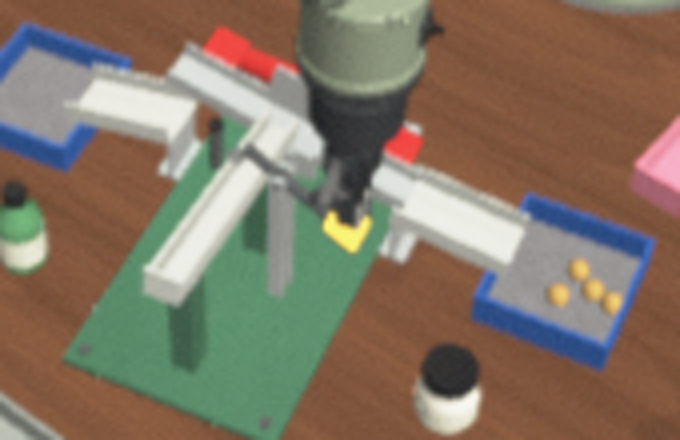

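All four balls are in the left tray, at (580,268), (595,290), (558,294) and (612,302), and the rail is empty. I'll release the paddle and check it.

Run:
```python
from h import *
movel(W(103,104,170),max_speed=50)
movel(W(103,104,240),max_speed=120)
wait(.5)
S=snap('scene','s5');print(read_state()['time'],read_state()['ft_force'])
for u in range(286,293,3): print(px(S,u,231).round())
cv2.imwrite('pics/s5c.png',cv2.resize(S['image'][180:290,200:370],None,fx=4,fy=4,interpolation=cv2.INTER_CUBIC))
```

```text
16.0917 [-0.11584392  0.05168007  0.20262852]
[623.  81. 167.]
[616.  88. 165.]
[611.  96. 167.]
```

View pics/s5c.png

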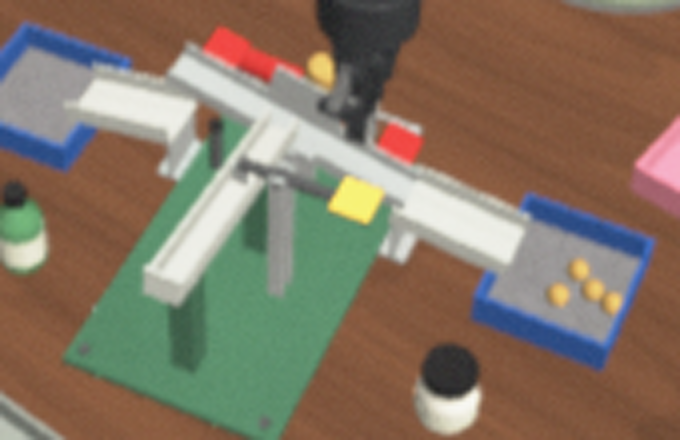

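The paddle is back up at z 167, with the pad at crop (356,200). The gate is still over, the four balls are in the left tray, and the arm is clear.

```bash
python3 -c "
from workcell import *
print(finish_job())"
```

```text
the job is handed in; nothing more can be done
None
```

The gate is rocked over onto its left-down stop, all four balls are in the left tray, the paddle is back up, and I handed the job in at about 16 s.

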